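# Reset the tripped microscope lamp supply

## Task

The microscope's lamp supply (the white unit with the yellow sliding guard) has tripped: with a fingertip, push its guard all the way open, reach into the well and press the sunken orange reset key fully down, keeping it down for a full second, then let it come up, push the guard fully shut again and draw clear. Only push: do not pick up or knock about anything on the bench, and do not press the blue key of the grey controller beside it.

Things in the scene. Friction and masses are not known exactly. Their poses are not given: they have to be found in the camera images.
- supply: White lamp power supply with a yellow sliding guard on top; fixed to the bench, 130 mm in its x, 240 mm in its y, 70 mm tall. Origin: centre of its underside on the bench; x, y along its sides, z up. It may stand left or right, turned up to 0.4 rad. A black dial (32 mm across, 15 mm tall) stands on its top at x 20, y 92 mm, and low rails (7 mm tall) run along the guard at x +-36 mm
- supply_well (a point): Centre of the mouth of the round well in the supply's top, at x 0, y -60, z 70 mm in the supply's frame. The well is 46 mm across, 34 mm deep, with straight walls; shut, the guard covers it. In it sits the reset key
- reset_top (a point): Centre of the top face of the orange reset key (28 mm across) in the middle of that well; at rest 20 mm below the well's mouth (50 mm above the bench), fully down 26 mm below it. It moves with the key
- reset (a joint): Travel of the orange reset key, in m: 0 up, 0.006 fully down. It rises by itself when let go, needs about 1.5 N to start and 5 N at full travel.
- guard (a joint): Travel of the yellow guard along the supply's +y, in m: 0 shut (centred over the well, at a stop), 0.060 fully open (at a stop); the well is wholly clear beyond 0.053. It cannot be lifted off, stays where it is left and resists with about 1.5 N of friction. It may start up to 0.015 open
- guard_rib (a point): Centre of the top of the upright rib on the guard, which is there to be pushed; moves with the guard. The rib is 50 mm long in the supply's x, 12 mm thick in its y, 22 mm tall, its top 97 mm above the bench. It stands on the middle of the guard plate (64 mm in x, 60 mm in y, top 75 mm above the bench), so 24 mm of plate lies on either side of it in y
- controller: Grey stage controller, not to be operated: fixed, 130 mm in its x, 160 mm in its y, 70 mm tall, with a low joystick (20 mm above its top) and an open well with a blue key. Origin: centre of its underside. It stands on the other side from the supply
- blue_key_top (a point): Centre of the top of the blue key in the controller's own open well (46 mm across; at x 0, y -35 mm of the controller; key 20 mm below the mouth): the wrong key
- blue_key (a joint): Travel of the blue key, in m: 0 up, 0.006 fully down. It rises by itself when let go, needs about 1.5 N to start and 5 N at full travel.
- oil: Bystander, loose: amber glass dropper bottle, upright, 34 mm across, 75 mm tall; origin at the centre of its underside
- canister: Bystander, loose: aluminium objective canister, upright, 38 mm across, 60 mm tall; origin at the centre of its underside
- slidebox: Bystander, loose: blue slide box, 85 x 160 x 34 mm; origin at the centre of its underside
- dish: Bystander, loose: shallow glass dish, 90 mm across, 15 mm tall; origin at the centre of its underside
- cap: Bystander, loose: black lens cap, 48 mm across, 14 mm tall; origin at the centre of its underside
- driver: Bystander, loose: screwdriver 150 mm long, lying flat along its own x; origin under its middle
- mug: Bystander, loose: blue mug, 80 mm across, 90 mm tall; origin at the centre of its underside

How it is judged (in metres and radians):
On the way, in this order (a step that is already met when the one before it is completed fails the run):
1. the guard is slid open clear of the well (at least 50 mm) (value of joint guard above 0.05 m), for 0.2 s.
2. the orange key is held down (beyond 4.5 of its 6 mm) for 0.8 s with the guard open (value of joint reset above 0.0045 m and value of joint guard above 0.045 m), for 0.8 s.
3. the key is let up again (value of joint reset below 0.0015 m), for 0.1 s.
4. the guard is shut again (value of joint guard below 0.004 m and value of joint each of reset, blue_key below 0.0015 m), for 0.2 s.
At the end, for the whole second after the job is handed in: The guard is shut to within 4 mm, the orange and the blue key are both up (to within 1.5 mm) (all of step 4); the robot touches nothing.
It fails at once if the blue key is pressed (over 2.5 mm) (value of joint blue_key above 0.0025 m).
It fails at once if a loose thing on the bench is moved or lifted by more than 15 mm (distance of any of oil, canister, slidebox, dish, cap, driver, mug from where it was at the start of the episode above 0.015 m).
It also fails if it takes over 59 s, if anything falls off the work surface, if the arm or the gripper's body presses on something with over 40 N, if the wrist force passes 120 N, or if a joint passes its speed limit or range.

## Robot

A 6-joint arm with a two-finger parallel gripper is mounted at the origin on the work surface. World frame = base frame: x ahead of the robot, y to its left, z up, the work surface at z = 0. Lengths are in m, angles in degrees, forces in N, time in s.
With the tool pointing down it reaches from about 0.25 to 0.725 m from the base axis. Payload 9.7 kg.
Tool frame: the origin (TCP) lies at the very end of the fingers, on their centre line; the grasp point (between the pads) lies 19 mm behind it (bot.pinch_z is the distance from the TCP to the grasp point, in m); x points along the fingers, z is the direction in which the jaws open and shut, and the axes are right-handed (so a half turn about x gives the same grasp; the last joint's range is limited). The gripper opens to 85 mm and grips with 20 to 120 N. Pads are 22 mm wide; open, the fingers measure 114 mm over their backs; the gripper's body (76 mm by 85 mm) begins 54 mm behind the grasp point. The pads swing forward as they close: fully open they stand 13 mm farther back than shut.
Start: joints at [-70.073, 4.979, 10.078, 95.1, 0, 90], TCP at [0.187, -0.517, 0.231] pointing down, gripper open.
Joint ranges: [-179.16, 179.16], [-48.56, 103.87], [-65.8, 70.77], [-126.05, 130.52], [-82.76, 87.17], [-180, 180]. Speed limits (degrees/s): [127.2, 127.2, 147.25, 180, 180, 180].

## Interface

Orientations are given as [roll, pitch, yaw] about the fixed x, y, z axes, in that order (R = Rz(yaw) Ry(pitch) Rx(roll)).
In Python, from workcell import bot gives the robot as it stands.
- The arm moves only by the tool play_rows, never from a script. Its argument "rows" is a list of rows, each a list of 3 entries, a list of its own where there are three numbers: the shift along the tool's x, y, z in cm, then the turn about the tool's x in degrees, then the finger opening in cm, from 0 to 8.54. A call has 1 to 12 rows; each row is the pose to reach, as a shift and turn from the pose commanded when the call began, along the tool's axes at that moment; what a row does not reach only later rows make up. A row lasts 1/12 s, in which the tool goes at most 41.7 mm and 7.16 degrees, less where a joint would pass 70% of its speed; a pose out of reach is approached as far as the arm can. A call with a gripper value outside its range is refused whole. The fingers move at their own pace and stop on an object; "squeeze" is the grip in N (left out, the last holds). Time passes only in rows, so rows that repeat a pose let the fingers close. It gives the time, the measured TCP pose, the force and the opening at its end, in the units of the state.
- bot.get_obs(): the state, without advancing time (a new reading comes with each control period).
- bot.camera(name): name is "scene" or "top"; returns (picture, depth): 480x640x3 uint8, blue, green, red; 480x640 float32, m along the optical axis (not along the pixel's ray), 0 where there is no reading.
- bot.camera_model(name): a dict with "fx", "fy", "cx", "cy" (pixels), "origin" and "attitude" of the camera in the world. Camera axes: x right, y down, z forward; pixel columns grow to the right and rows downward; lengths in m; the calibration is good to about 2 mm. A picture is of the moment at which its call begins. camera_model takes no time and is no camera call.
- bot.job_done(): hands the job in, once; it reports no verdict.
The state is a dict: "time": time; "q": joint angles; "qd": joint speeds; "joint_efforts": joint torques, N m; "ee_pos": TCP position; "tcp_rot": TCP orientation; "wrist_force": force on the tool from outside, world axes, zero at the start; "torque": the same for the moment, N m; "opening": finger opening in m.
Only numpy, scipy, OpenCV 4.12 (cv2) and the standard library are available. Lean on these libraries where they do the work, as an engineer would, in place of code of your own. Each camera call takes 0.05 s, during which the arm holds its last target.

## Working session

There is one attempt and no reset: what is moved stays moved. The work goes in short steps, Python scripts to look and compute and a tool call to move; the robot and the scene stay as the last step left them, time stands still between calls to the robot, and variables do not carry over. Pictures are saved under pics/ and viewed, and the job is handed in when it is done.

Besides the shell and the picture viewer there is one more tool, called after "Request:" in YAML: its name, and indented under it one key for each argument. play_rows: Moves the arm, as the interface text tells. Its arguments: {"type":"object","properties":{"rows":{"type":"array"},"squeeze":{"type":"number"}},"required":["rows"]}

```bash
ls; mkdir -p pics
python3 - <<'E'
from workcell import bot
import cv2, numpy as np
for n in ("scene","top"):
    im,d=bot.camera(n); cv2.imwrite(f"pics/{n}0.png",im); np.save(f"pics/{n}0.npy",d)
    print(n,bot.camera_model(n))
o=bot.get_obs(); print(o)
E
```

```text
pics
scene {'fx': 497.89790082635164, 'fy': 497.89790082635164, 'cx': 314.3182061654378, 'cy': 237.59525061174443, 'origin': array([1.64121322, 0.03985022, 0.80476346]), 'attitude': array([-125.14091936,    0.49057515,   92.60771395])}
top {'fx': 441.73861213294185, 'fy': 441.73861213294185, 'cx': 310.1870539328013, 'cy': 232.76396957331073, 'origin': array([0.32028178, 0.00298161, 1.25676929]), 'attitude': array([-167.09788302,   -0.25180312,  -85.3267228 ])}
{'time': 0.1, 'q': array([-7.00723402e+01,  5.00729552e+00,  1.00416209e+01,  9.50975203e+01,
        7.77421307e-04,  8.99987302e+01]), 'qd': array([ 0.08239347, -0.15576449,  0.0250561 , -0.01824065,  0.09588308,
       -0.0283459 ]), 'joint_efforts': array([ 1.41115746e-03, -5.21562159e+01,  4.65651584e+01,  1.60175812e-02,
        1.26247753e-05, -2.34616448e-05]), 'ee_pos': array([ 0.18740227, -0.51690189,  0.23068374]), 'tcp_rot': array([179.29391548,  89.93680032, 109.22284458]), 'wrist_force': array([ 0.51879943, -0.31277292, -0.49879035]), 'torque': array([ 0.01676845, -0.02102041, -0.02693339]), 'opening': 0.08540779960309718}
```

View pics/scene0.png

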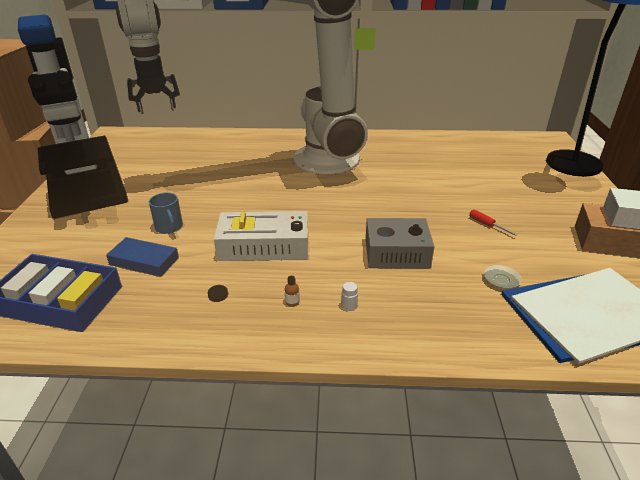

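View pics/top0.png

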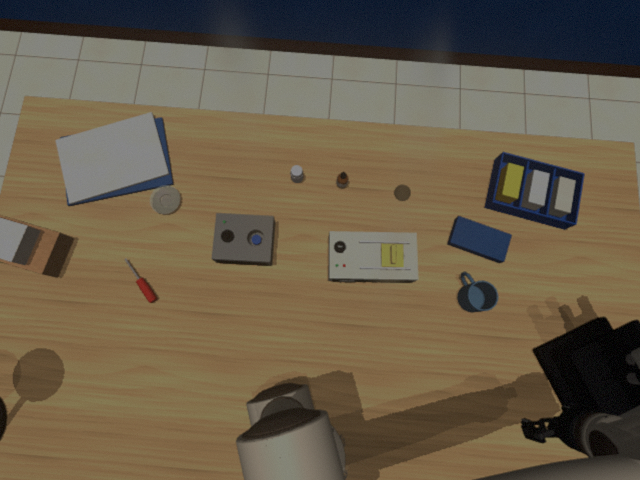

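The top view shows the supply's corners at about (329,233), (417,233), (417,282), (330,282), with the dial at (340,246) and the guard at (393,255). The controller is at (244,239). I'll enlarge both views.

```bash
cat > h.py <<'E'
import numpy as np, cv2
from scipy.spatial.transform import Rotation as R
from workcell import bot
def ray(n,u,v):
    m=bot.camera_model(n); Rm=R.from_euler('xyz',m['attitude'],degrees=True).as_matrix()
    d=Rm@np.array([(u-m['cx'])/m['fx'],(v-m['cy'])/m['fy'],1.]); return np.array(m['origin']),d
def at_z(n,u,v,z):
    o,d=ray(n,u,v); return o+d*(z-o[2])/d[2]
def proj(n,p):
    m=bot.camera_model(n); Rm=R.from_euler('xyz',m['attitude'],degrees=True).as_matrix()
    c=Rm.T@(np.asarray(p)-m['origin']); return m['fx']*c[0]/c[2]+m['cx'], m['fy']*c[1]/c[2]+m['cy']
def cloud(n,d):
    m=bot.camera_model(n); Rm=R.from_euler('xyz',m['attitude'],degrees=True).as_matrix()
    v,u=np.indices(d.shape); P=np.stack([(u-m['cx'])/m['fx']*d,(v-m['cy'])/m['fy']*d,d],-1)
    return P@Rm.T+m['origin']
E
python3 - <<'E'
from h import *
im=cv2.imread('pics/top0.png'); c=im[222:292,320:430]; cv2.imwrite('pics/topc.png',cv2.resize(c,None,fx=7,fy=7,interpolation=cv2.INTER_CUBIC))
im=cv2.imread('pics/scene0.png'); c=im[200:270,205:320]; cv2.imwrite('pics/scenec.png',cv2.resize(c,None,fx=6,fy=6,interpolation=cv2.INTER_CUBIC))
for n in('top','scene'):
    P=cloud(n,np.load(f'pics/{n}0.npy'))
    x,y,z=P[...,0],P[...,1],P[...,2]
    m=(abs(z-0.07)<0.006)&(y<0.07)&(y>-.32)&(x>.2)&(x<.6)
    q=P[m][:,:2]; r=cv2.minAreaRect(q.astype(np.float32)); print(n,m.sum(),r,np.median(P[m][:,2])); print(cv2.boxPoints(r))
    m=(z>0.015)&(z<.12)&(x>.1)&(x<.8)&(abs(y)<.6)
    k,lab,st,ce=cv2.connectedComponentsWithStats(m.astype(np.uint8))
    for i in range(1,k):
        if st[i,4]>60:
            q=P[lab==i]; print(st[i],q.min(0).round(3),q.max(0).round(3))
E
```

```text
top 3277 ((0.5426256060600281, -0.1576329469680786), (0.12779009342193604, 0.24002283811569214), 3.1413803100585938) 0.07076999679559548
[[ 0.47224998 -0.04130331]
 [ 0.48540318 -0.28096548]
 [ 0.6130012  -0.2739626 ]
 [ 0.59984803 -0.03430042]]
[ 116  153   54   38 1281] [0.688 0.454 0.015] [0.8   0.6   0.028]
[291 165  13  17 176] [0.756 0.056 0.015] [0.791 0.091 0.069]
[336 172  13  15 143] [ 0.751 -0.077  0.016] [ 0.781 -0.043  0.08 ]
[ 487  178   47   39 1263] [ 0.702 -0.6    0.015] [ 0.8   -0.484  0.066]
[396 185  15  15  61] [ 0.728 -0.262  0.015] [ 0.771 -0.221  0.02 ]
[ 212  213   63   52 2974] [0.496 0.122 0.016] [0.633 0.286 0.095]
[ 448  216   64   47 1768] [ 0.563 -0.552  0.015] [ 0.685 -0.376  0.043]
[ 329  231   90   52 4428] [ 0.471 -0.28   0.015] [ 0.618 -0.033  0.103]
[125 258  32  45 278] [0.371 0.432 0.015] [0.487 0.538 0.032]
[459 271  40  41 816] [ 0.418 -0.487  0.015] [ 0.523 -0.404  0.096]
scene 1822 ((0.5363157987594604, -0.15558171272277832), (0.1301589012145996, 0.24336722493171692), 0.938330352306366) 0.0714185462256468
[[ 0.46925238 -0.03498017]
 [ 0.47323778 -0.27831477]
 [ 0.60337925 -0.27618325]
 [ 0.59939384 -0.03284866]]
[327 147  36  12 201] [0.155 0.008 0.087] [0.203 0.12  0.12 ]
[149 192  33  39 999] [ 0.414 -0.485  0.015] [ 0.524 -0.403  0.095]
[ 214  211   94   47 4042] [ 0.47  -0.278  0.015] [ 0.62  -0.033  0.101]
[470 210  37  20 185] [0.381 0.433 0.015] [0.464 0.518 0.03 ]
[ 366  218   69   47 2957] [0.494 0.123 0.015] [0.637 0.287 0.094]
[ 106  237   72   36 1599] [ 0.563 -0.551  0.015] [ 0.688 -0.375  0.04 ]
[  56  261   65   41 1436] [ 0.703 -0.6    0.015] [ 0.8   -0.485  0.066]
[285 276  15  27 307] [ 0.758 -0.075  0.015] [ 0.787 -0.042  0.078]
[ 510  279   74   35 1522] [0.678 0.449 0.015] [0.8   0.6   0.027]
[341 282  17  25 355] [0.759 0.056 0.015] [0.795 0.093 0.064]
[208 285  20  13 102] [ 0.729 -0.262  0.015] [ 0.773 -0.217  0.02 ]
```

```bash
sleep 1; ls pics
```

```text
scene0.npy
scene0.png
scenec.png
top0.npy
top0.png
topc.png
```

View pics/topc.png

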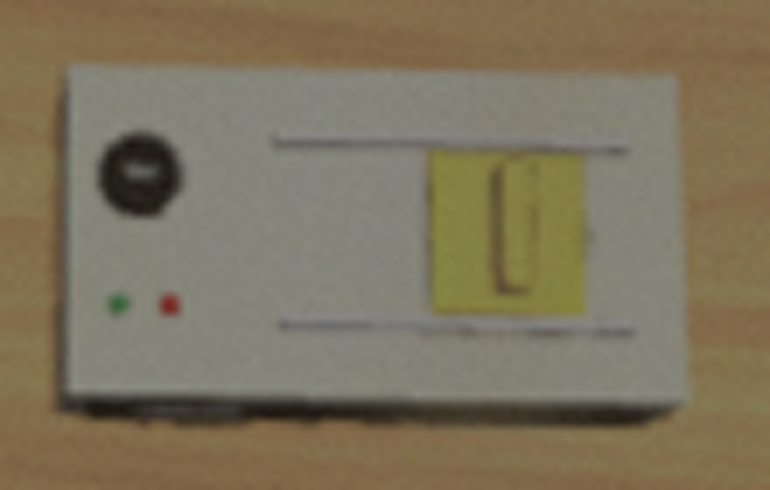

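View pics/scenec.png

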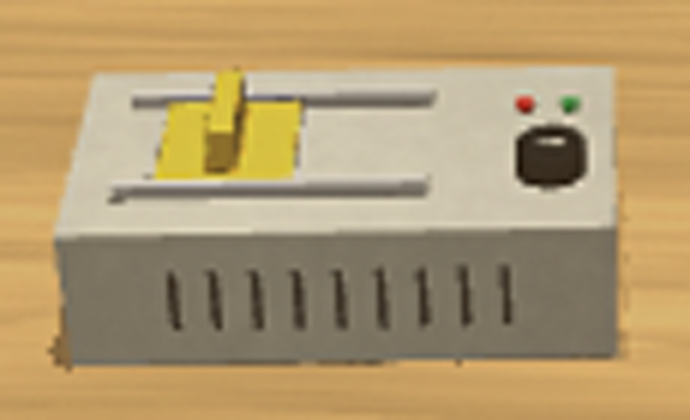

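Run:
```python
from h import *
from scipy.optimize import least_squares
t=np.array([(68,65),(675,73),(688,399),(64,392)])/7+[320,222]-.43
# supply frame corners: top image up = world +x, left= +y
L=np.array([(65,120),(65,-120),(-65,-120),(-65,120)])/1e3
s=np.array([(617,230),(57,238),(95,73),(614,67)])/6+[205,200]-.42
T=np.array([at_z('top',*p,.07)[:2] for p in t]);S=np.array([at_z('scene',*p,.07)[:2] for p in s])
print(T.round(4));print(S.round(4))
def fit(pts):
    f=lambda q:(L@np.array([[np.cos(q[2]),np.sin(q[2])],[-np.sin(q[2]),np.cos(q[2])]])+q[:2]-pts).ravel()
    r=least_squares(f,[.54,-.15,0]); print(r.x.round(4),np.degrees(r.x[2]),r.fun.round(4)); return r.x
a=fit(T);b=fit(S)
q=(a+b)/2
def loc(p):
    c,s_=np.cos(q[2]),np.sin(q[2]); d=p[:2]-q[:2]; return np.array([c*d[0]+s_*d[1],-s_*d[0]+c*d[1]])*1e3
for nm,n,p,z in [('dial','top',(140/7+320-.4,172/7+222-.4),.085),('plateL','top',(430/7+320-.4,232/7+222-.4),.075),('plateR','top',(585/7+320-.4,235/7+222-.4),.075),
 ('ribtopL','top',(505/7+320-.4,225/7+222-.4),.097),('ribtopR','top',(538/7+320-.4,225/7+222-.4),.097),('S ribtop front L','scene',(207/6+205-.4,130/6+200-.4),.097),('S ribfrontR','scene',(235/6+205-.4,133/6+200-.4),.097),
 ('S plate fr L','scene',(155/6+205-.4,179/6+200-.4),.075),('S plate fr R','scene',(296/6+205-.4,179/6+200-.4),.075),('Sdial','scene',(551/6+205-.4,137/6+200-.4),.085)]:
    print(nm,loc(at_z(n,*p,z)).round(1))
for n in('top','scene'):
  P=cloud(n,np.load(f'pics/{n}0.npy')).reshape(-1,3)
  m=(P[:,2]>.092)&(P[:,2]<.104)&(P[:,0]>.45)&(P[:,0]<.65)&(P[:,1]<0)&(P[:,1]>-.3); 
  l=np.array([loc(p) for p in P[m]]); print(n,m.sum(),l.min(0),l.max(0),l.mean(0))
```

```text
[[ 0.6014 -0.0321]
 [ 0.6179 -0.271 ]
 [ 0.4894 -0.2796]
 [ 0.4723 -0.0399]]
[[ 0.6007 -0.0315]
 [ 0.6146 -0.27  ]
 [ 0.4828 -0.2802]
 [ 0.4699 -0.0404]]
[ 0.5453 -0.1556  0.0685] 3.9244542106817684 [ 0.0005  0.0007  0.0004  0.     -0.0007 -0.0002 -0.0002 -0.0005]
[ 0.542  -0.1555  0.0596] 3.4165149619288817 [-0.0009 -0.0003 -0.0005 -0.0014  0.0015  0.001   0.      0.0007]
dial [20.  91.9]
plateL [  0.4 -21.3]
plateR [  0.3 -81.5]
ribtopL [ -0.4 -46.3]
ribtopR [ -0.1 -58.9]
S ribtop front L [ 22.7 -56.5]
S ribfrontR [ 25.5 -44.1]
S plate fr L [ 27.3 -80.7]
S plate fr R [ 29.2 -19.2]
Sdial [14.7 91.9]
top 84 [-22.73404487 -57.9428953 ] [ 26.47137596 -45.0118792 ] [ -0.30948718 -51.17195135]
scene 57 [-22.86292198 -57.64667605] [ 28.1484606  -44.38589666] [  3.38591064 -50.29562377]
```

```bash
cat >> h.py <<'E'
Q=np.array([.5445,-.1556,np.radians(3.8)])
ex=np.array([np.cos(Q[2]),np.sin(Q[2]),0]); ey=np.array([-np.sin(Q[2]),np.cos(Q[2]),0])
def W(x,y,z): return np.array([Q[0],Q[1],0])+ex*x/1e3+ey*y/1e3+np.array([0,0,z/1e3])
def L(p): d=np.asarray(p)-[Q[0],Q[1],0]; return np.array([d@ex,d@ey,d[2]])*1e3
def st():
    o=bot.get_obs(); T=R.from_euler('xyz',o['tcp_rot'],degrees=True).as_matrix(); return o,T
def to(x,y,z):
    o,T=st(); return (T.T@(W(x,y,z)-o['ee_pos'])*100).round(2)
def info():
    o,T=st(); print('t',o['time'],'local',L(o['ee_pos']).round(1),'F local',[(o['wrist_force']@e).round(2) for e in(ex,ey,[0,0,1])],'op',o['opening'],'q',o['q'].round(1))
    print('tool axes in local', (np.stack([ex,ey,[0,0,1]])@T).round(3).tolist())
E
python3 - <<'E'
from h import *
info()
o,T=st(); A=np.stack([ex,ey,[0,0,1]])@T
print(np.degrees(np.arctan2(A[1],A[0])))
for p in [(0,-88,150),(0,-88,80)]: print(W(*p),to(*p))
E
```

```text
t 0.1 local [-380.3 -336.8  230.7] F local [np.float64(0.5), np.float64(-0.35), np.float64(-0.5)] op 0.08540779960309718 q [-70.1   5.   10.   95.1   0.   90. ]
tool axes in local [[-0.0, 0.961, 0.278], [0.001, 0.278, -0.961], [-1.0, 0.0, -0.001]]
[105.42284458  16.12892867 -73.87107047]
[ 0.5503321  -0.24340653  0.15      ] [  8.08  43.44 -13.33]
[ 0.5503321  -0.24340653  0.08      ] [ 15.08  43.44 -13.32]
```

Request:
play_rows:
  rows:
    - [[0, 3.6, -1.1], -6.2, 0]
    - [[0, 7.2, -2.2], -12.4, 0]
    - [[0, 10.8, -3.3], -18.5, 0]
    - [[0, 14.4, -4.4], -24.7, 0]
    - [[0, 18, -5.5], -30.8, 0]
    - [[0, 21.6, -6.6], -37, 0]
    - [[0, 25.2, -7.7], -43.1, 0]
    - [[0, 28.8, -8.8], -49.3, 0]
    - [[0, 32.4, -9.9], -55.4, 0]
    - [[0, 36, -11], -61.6, 0]
    - [[0, 40, -12.2], -67.7, 0]
    - [[0, 43.4, -13.3], -73.9, 0]
  squeeze: 60

```text
time: 1.1
ee_pos: [0.5517, -0.2422, 0.2307]
tcp_rot: [132.3, 90.0, 136.4]
wrist_force: [0.2, -1.8, 0.8]
opening: -0.0002
```

Run:
```python
from h import *
info()
print(to(0,-88,110),to(0,-88,80))
im,d=bot.camera('top'); cv2.imwrite('pics/top1.png',im)
im,d=bot.camera('scene'); cv2.imwrite('pics/scene1.png',im)
```

```text
t 1.1 local [  1.5 -86.9 230.7] F local [np.float64(0.12), np.float64(-1.82), np.float64(0.82)] op -0.00016739274485249236 q [-23.7  12.5  18.4  96.    0.   62.1]
tool axes in local [[-0.0, -0.006, 1.0], [0.0, 1.0, 0.006], [-1.0, 0.0, -0.0]]
[12.07 -0.11 -0.14] [15.07 -0.11 -0.14]
```

View pics/scene1.png

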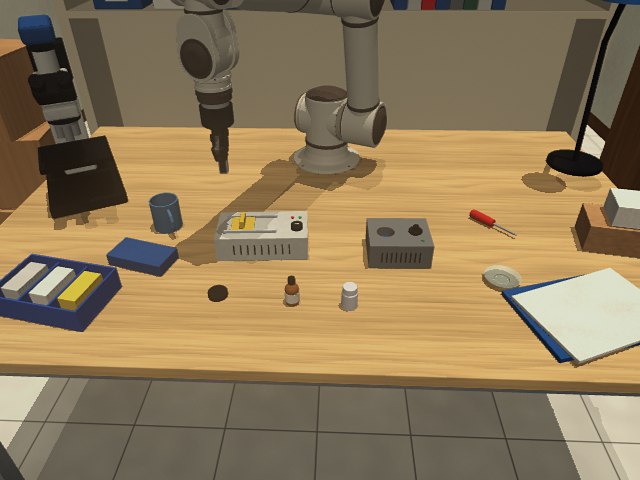

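The fingers are shut and above the rib's −y side. The tool axes line up with the supply (y = +y, z = +x). Next I'll lower beside the rib.

Request:
play_rows:
  rows:
    - [[3, -0.1, -0.1], 0, 0]
    - [[6, -0.1, -0.1], 0, 0]
    - [[9, -0.1, -0.1], 0, 0]
    - [[11.5, -0.1, -0.1], 0, 0]
    - [[13, -0.1, -0.1], 0, 0]
    - [[14, -0.1, -0.1], 0, 0]
    - [[14.5, -0.1, -0.1], 0, 0]
    - [[14.5, -0.1, -0.1], 0, 0]

```text
time: 1.87
ee_pos: [0.5487, -0.2453, 0.0856]
tcp_rot: [153.4, 89.9, 157.2]
wrist_force: [0.3, -0.5, -1.0]
opening: 0.0001
```

Run:
```python
from h import *
info()
for n in('top','scene'):
    im,d=bot.camera(n); c=im[130:270,150:350] if n=='scene' else im[215:300,320:430]; cv2.imwrite(f'pics/{n}2.png',cv2.resize(c,None,fx=4 if n=='scene' else 7,fy=4 if n=='scene' else 7,interpolation=cv2.INTER_CUBIC))
```

```text
t 1.8667 local [ -1.7 -89.8  85.6] F local [np.float64(0.25), np.float64(-0.55), np.float64(-1.04)] op 6.554645733167887e-05 q [-24.1  11.6   1.4  79.8  -0.   62.1]
tool axes in local [[-0.001, 0.0, 1.0], [0.001, 1.0, -0.0], [-1.0, 0.001, -0.001]]
```

View pics/scene2.png

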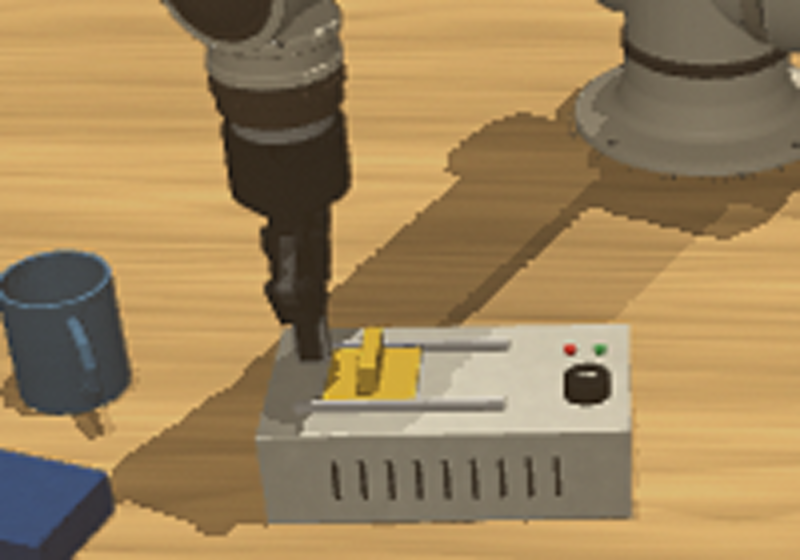

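View pics/top2.png

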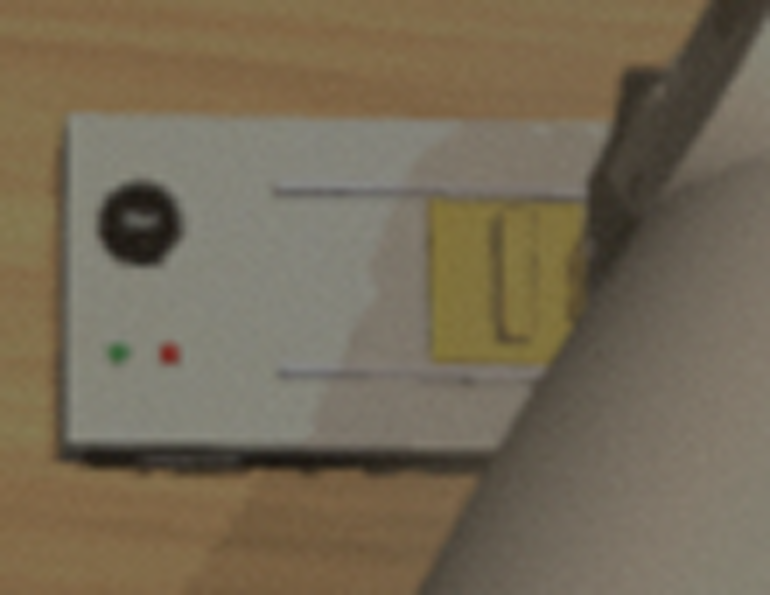

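The scene crop puts the fingertip at (312,355), just left of the rib at (370,360) and clear of the rails. Now I'll push along +y.

Request:
play_rows:
  rows:
    - [[0.2, 0.6, 0.1], 0, 0]
    - [[0.2, 1.2, 0.15], 0, 0]
    - [[0.2, 1.7, 0.15], 0, 0]
    - [[0.2, 2.2, 0.15], 0, 0]
    - [[0.2, 2.8, 0.15], 0, 0]
    - [[0.2, 3.4, 0.15], 0, 0]
    - [[0.2, 4, 0.15], 0, 0]
    - [[0.2, 4.6, 0.15], 0, 0]
    - [[0.2, 5.2, 0.15], 0, 0]
    - [[0.2, 5.7, 0.15], 0, 0]
    - [[0.2, 6.2, 0.15], 0, 0]
    - [[0.2, 6.6, 0.15], 0, 0]

```text
time: 2.97
ee_pos: [0.5463, -0.1787, 0.0843]
tcp_rot: [49.9, 90.0, 53.8]
wrist_force: [0.4, -1.5, 1.3]
opening: -0.0
```

Run:
```python
from h import *
info()
im,d=bot.camera('scene'); c=im[130:270,150:350]; cv2.imwrite(f'pics/scene3.png',cv2.resize(c,None,fx=4,fy=4,interpolation=cv2.INTER_CUBIC))
info()
```

```text
t 2.9667 local [  0.2 -23.1  84.3] F local [np.float64(0.29), np.float64(-1.48), np.float64(1.32)] op -2.2683672230034258e-05 q [-18.1   8.   -2.9  79.1   0.   68.1]
tool axes in local [[0.0, -0.001, 1.0], [0.0, 1.0, 0.001], [-1.0, 0.0, 0.0]]
t 3.0167 local [  0.2 -22.6  84.3] F local [np.float64(0.5), np.float64(0.13), np.float64(0.3)] op -0.0003010222599428849 q [-18.1   8.   -2.9  79.1   0.   68.1]
tool axes in local [[-0.0, -0.001, 1.0], [0.0, 1.0, 0.001], [-1.0, 0.0, -0.0]]
```

View pics/scene3.png

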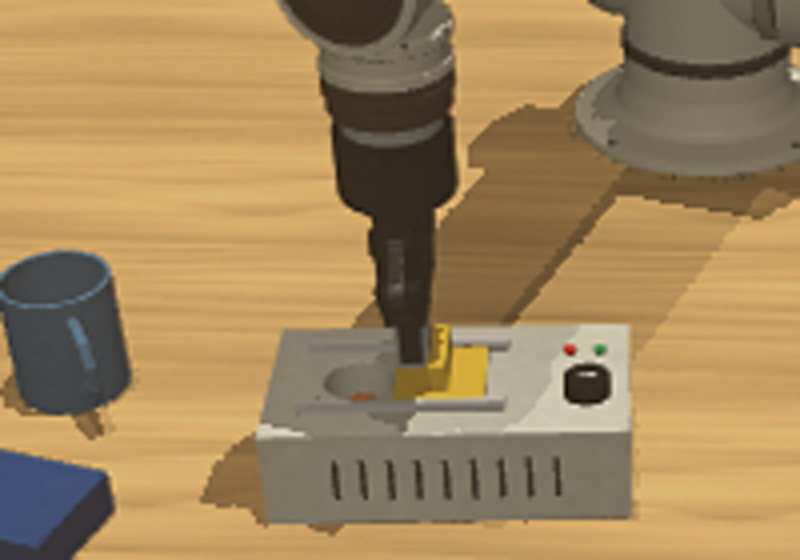

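The rib at (440,350) has moved with the fingertip, and the orange key now shows in the well at (362,395). I'll ease the guard on to its stop.

Request:
play_rows:
  rows:
    - [[0, 0.2, 0], 0, 0]
    - [[0, 0.4, 0], 0, 0]
    - [[0, 0.55, 0], 0, 0]
    - [[0, 0.65, 0], 0, 0]
    - [[0, 0.75, 0], 0, 0]
    - [[0, 0.75, 0], 0, 0]

```text
time: 3.52
ee_pos: [0.5458, -0.1735, 0.0843]
tcp_rot: [-93.5, 89.8, -89.7]
wrist_force: [0.9, -11.1, 0.1]
opening: -0.0001
```

Run:
```python
from h import *
info()
```

```text
t 3.5167 local [  0.1 -17.9  84.3] F local [np.float64(0.16), np.float64(-11.13), np.float64(0.14)] op -0.00013049083130901228 q [-17.5   7.7  -3.3  79.   -0.2  68.7]
tool axes in local [[-0.0, 0.001, 1.0], [-0.004, 1.0, -0.001], [-1.0, -0.004, -0.0]]
```

At the stop the force is 11 N and the TCP is at y −17.9, against −17 expected, so the frame agrees to about 1 mm. I'll back off, rise, move to y −88 for a view of the open well.

Request:
play_rows:
  rows:
    - [[0, -0.5, 0], 0, 0]
    - [[-0.3, -1, 0], 0, 0]
    - [[-1.5, -1.8, 0], 0, 0]
    - [[-3.5, -3, 0], 0, 0]
    - [[-6, -5, 0], 0, 0]
    - [[-8, -8, 0], 0, 0]
    - [[-9, -11, 0], 0, 0]
    - [[-9, -13, 0], 0, 0]
    - [[-9, -14, 0], 0, 0]
    - [[-9, -14, 0], 0, 0]

```text
time: 4.35
ee_pos: [0.5548, -0.313, 0.1735]
tcp_rot: [135.5, 89.9, 139.2]
wrist_force: [0.9, 0.1, 0.3]
opening: 0.0
```

Run:
```python
from h import *
info()
for n in('top','scene'):
    im,d=bot.camera(n); c=im[200:270,205:320] if n=='scene' else im[222:292,320:430]; cv2.imwrite(f'pics/{n}4.png',cv2.resize(c,None,fx=6 if n=='scene' else 7,fy=6 if n=='scene' else 7,interpolation=cv2.INTER_CUBIC))
```

```text
t 4.35 local [  -0.2 -157.8  173.5] F local [np.float64(0.91), np.float64(0.09), np.float64(0.34)] op 3.400084158818507e-05 q [-29.4  16.5  16.9  90.5   0.   56.9]
tool axes in local [[-0.001, 0.002, 1.0], [0.001, 1.0, -0.002], [-1.0, 0.001, -0.001]]
```

View pics/scene4.png

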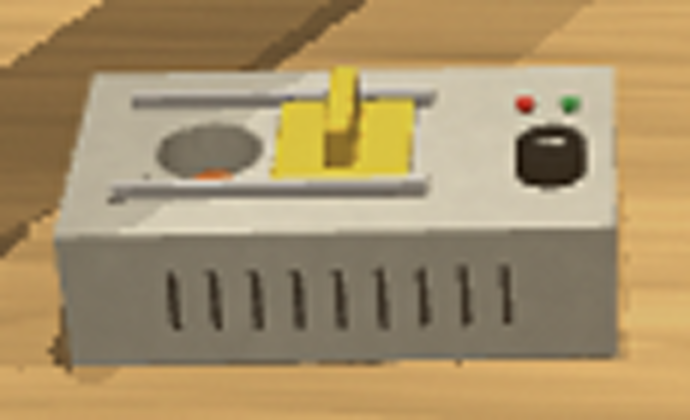

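View pics/top4.png

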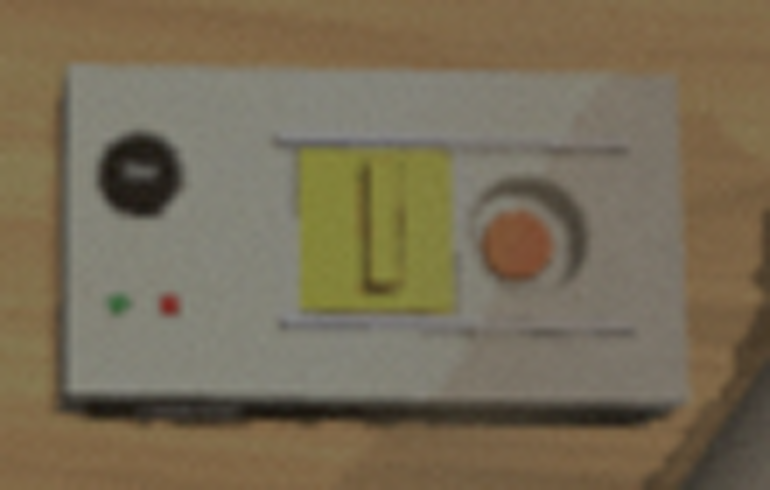

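The guard is fully open and the key and well are clear. In the top crop the key's centre is about (516,245) and the well's about (530,235). In the scene crop the well's centre is about (210,152).

Run:
```python
from h import *
k=L(at_z('top',516/7+320-.43,245/7+222-.43,.05));w=L(at_z('top',530/7+320-.43,235/7+222-.43,.07));s=L(at_z('scene',210/6+205-.42,152/6+200-.42,.07))
print(k,w,s)
print(to(0,-60.5,173.5))
```

```text
[ -0.65128889 -59.24547563  50.        ] [ -0.13684146 -60.95843999  70.        ] [ -1.87120316 -60.20426749  70.        ]
[0.01 9.5  0.  ]
```

Request:
play_rows:
  rows:
    - [[0, 2.5, -0.05], 0, 0]
    - [[0, 5, -0.05], 0, 0]
    - [[0, 7.5, -0.05], 0, 0]
    - [[1, 9, -0.05], 0, 0]
    - [[3, 9.7, -0.05], 0, 0]
    - [[5, 9.7, -0.05], 0, 0]
    - [[7, 9.7, -0.05], 0, 0]
    - [[8.5, 9.7, -0.05], 0, 0]
    - [[9, 9.7, -0.05], 0, 0]
    - [[9, 9.7, -0.05], 0, 0]
    - [[9, 9.7, -0.05], 0, 0]

```text
time: 5.37
ee_pos: [0.5482, -0.2139, 0.0849]
tcp_rot: [25.7, 90.0, 29.6]
wrist_force: [0.0, 0.0, 0.3]
opening: -0.0002
```

Run:
```python
from h import *
info()
print(to(-.7,-60.4,55))
for n in('top','scene'):
    im,d=bot.camera(n); c=im[170:270,205:320] if n=='scene' else im[222:292,320:430]; cv2.imwrite(f'pics/{n}5.png',cv2.resize(c,None,fx=6 if n=='scene' else 7,fy=6 if n=='scene' else 7,interpolation=cv2.INTER_CUBIC))
```

```text
t 5.3667 local [ -0.2 -58.5  84.9] F local [np.float64(0.02), np.float64(0.02), np.float64(0.25)] op -0.00024618462656738276 q [-21.3   9.8  -0.7  79.4   0.   64.8]
tool axes in local [[0.0, -0.001, 1.0], [0.0, 1.0, 0.001], [-1.0, 0.0, 0.0]]
[ 2.99 -0.19 -0.05]
```

View pics/scene5.png

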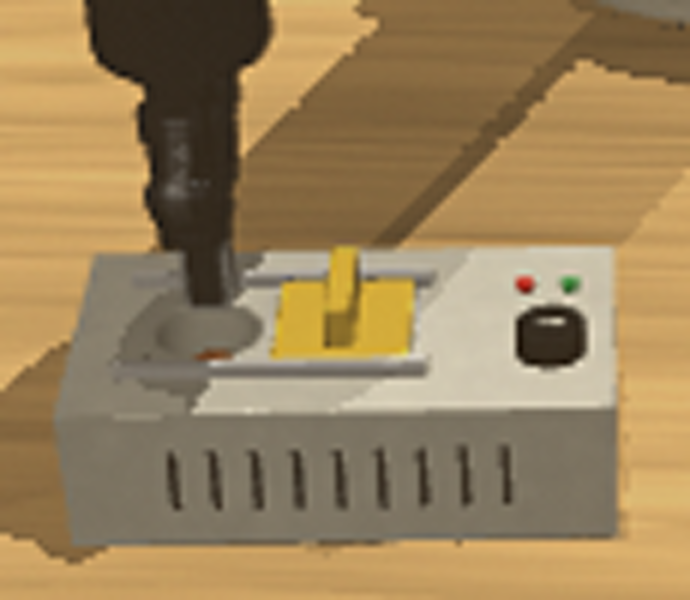

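The fingertip at (208,303) in the crop is over the well, whose centre is (210,332). I'll lower into the well, stopping above the key.

Request:
play_rows:
  rows:
    - [[0, -0.2, -0.05], 0, 0]
    - [[0.4, -0.2, -0.05], 0, 0]
    - [[0.9, -0.2, -0.05], 0, 0]
    - [[1.4, -0.2, -0.05], 0, 0]
    - [[1.9, -0.2, -0.05], 0, 0]
    - [[2.4, -0.2, -0.05], 0, 0]
    - [[2.7, -0.2, -0.05], 0, 0]
    - [[2.7, -0.2, -0.05], 0, 0]

```text
time: 6.13
ee_pos: [0.5473, -0.2165, 0.0562]
tcp_rot: [153.8, 89.9, 157.7]
wrist_force: [-0.6, 1.0, -0.2]
opening: -0.0002
```

Run:
```python
from h import *
info()
print(to(-.7,-60.4,44))
```

```text
t 6.1333 local [ -1.2 -61.   56.2] F local [np.float64(-0.55), np.float64(1.0), np.float64(-0.18)] op -0.00020616865610611143 q [-21.6  10.5  -3.2  76.4   0.   64.6]
tool axes in local [[-0.001, -0.0, 1.0], [0.001, 1.0, 0.0], [-1.0, 0.001, -0.001]]
[1.22 0.06 0.05]
```

Request:
play_rows:
  rows:
    - [[0.3, 0.05, 0.05], 0, 0]
    - [[0.6, 0.05, 0.05], 0, 0]
    - [[0.8, 0.05, 0.05], 0, 0]
    - [[0.95, 0.05, 0.05], 0, 0]
    - [[1.1, 0.05, 0.05], 0, 0]
    - [[1.2, 0.05, 0.05], 0, 0]
    - [[1.25, 0.05, 0.05], 0, 0]
    - [[1.25, 0.05, 0.05], 0, 0]

```text
time: 6.8
ee_pos: [0.5484, -0.2162, 0.0451]
tcp_rot: [-12.2, 90.0, -8.3]
wrist_force: [-0.1, 0.9, 4.0]
opening: -0.0
```

Run:
```python
from h import *
info()
```

```text
t 6.8 local [ -0.1 -60.7  45.1] F local [np.float64(-0.07), np.float64(0.89), np.float64(4.05)] op -3.765732515348054e-05 q [-21.5  10.8  -4.1  75.1   0.   64.7]
tool axes in local [[0.0, -0.001, 1.0], [-0.0, 1.0, 0.001], [-1.0, -0.0, 0.0]]
```

The force is 4 N, about 4.4 mm of travel. I'll go on to the key's stop and hold.

Request:
play_rows:
  rows:
    - [[0.1, 0, 0], 0, 0]
    - [[0.2, 0, 0], 0, 0]
    - [[0.25, 0, 0], 0, 0]
    - [[0.25, 0, 0], 0, 0]
    - [[0.25, 0, 0], 0, 0]
    - [[0.25, 0, 0], 0, 0]

```text
time: 7.3
ee_pos: [0.5485, -0.2162, 0.0439]
tcp_rot: [-20.5, 89.9, -16.7]
wrist_force: [-4.1, 3.1, 15.3]
opening: -0.0005
```

Run:
```python
from h import *
info()
```

```text
t 7.3 local [ -0.  -60.8  43.9] F local [np.float64(-3.92), np.float64(3.36), np.float64(15.31)] op -0.0005289606937885843 q [-21.5  10.8  -4.2  74.9   0.   64.7]
tool axes in local [[0.001, -0.0, 1.0], [-0.0, 1.0, 0.0], [-1.0, -0.0, 0.001]]
```

The TCP is at z 43.9 mm with 15 N, so the key is at its stop. I'll hold for over a second.

Request:
play_rows:
  rows:
    - [[0, 0, 0], 0, 0]
    - [[0, 0, 0], 0, 0]
    - [[0, 0, 0], 0, 0]
    - [[0, 0, 0], 0, 0]
    - [[0, 0, 0], 0, 0]
    - [[0, 0, 0], 0, 0]
    - [[0, 0, 0], 0, 0]
    - [[0, 0, 0], 0, 0]
    - [[0, 0, 0], 0, 0]
    - [[0, 0, 0], 0, 0]
    - [[0, 0, 0], 0, 0]
    - [[0, 0, 0], 0, 0]

```text
time: 8.3
ee_pos: [0.5485, -0.2162, 0.0439]
tcp_rot: [-19.9, 89.9, -16.1]
wrist_force: [-4.1, 2.6, 15.0]
opening: -0.0002
```

Run:
```python
from h import *
info()
```

```text
t 8.3 local [ -0.  -60.7  43.9] F local [np.float64(-3.97), np.float64(2.85), np.float64(15.01)] op -0.0002332236649745217 q [-21.5  10.8  -4.2  74.9   0.   64.7]
tool axes in local [[0.001, -0.001, 1.0], [-0.0, 1.0, 0.001], [-1.0, -0.0, 0.001]]
```

Request:
play_rows:
  rows:
    - [[0, 0, 0], 0, 0]
    - [[0, 0, 0], 0, 0]
    - [[0, 0, 0], 0, 0]
    - [[-0.4, 0, 0], 0, 0]
    - [[-0.9, 0, 0], 0, 0]
    - [[-1.5, 0, 0], 0, 0]
    - [[-2.2, 0, 0], 0, 0]
    - [[-3, 0, 0], 0, 0]
    - [[-5, 0, 0], 0, 0]
    - [[-7.5, 0, 0], 0, 0]
    - [[-9, 0, 0], 0, 0]
    - [[-9, 0, 0], 0, 0]

```text
time: 9.3
ee_pos: [0.5496, -0.2168, 0.1366]
tcp_rot: [-26.4, 89.7, -22.6]
wrist_force: [0.9, 0.2, 0.6]
opening: 0.0002
```

Run:
```python
from h import *
info()
print(to(0,32,133),to(0,32,84))
im,d=bot.camera('scene'); c=im[170:270,205:320]; cv2.imwrite(f'pics/scene6.png',cv2.resize(c,None,fx=6,fy=6,interpolation=cv2.INTER_CUBIC))
```

```text
t 9.3 local [  1.  -61.4 136.6] F local [np.float64(0.89), np.float64(0.16), np.float64(0.61)] op 0.00019783016055672286 q [-21.5   9.4   4.5  84.8  -0.   64.7]
tool axes in local [[0.005, -0.0, 1.0], [-0.002, 1.0, 0.0], [-1.0, -0.002, 0.005]]
[ 0.34  9.34 -0.1 ] [ 5.24  9.35 -0.12]
```

View pics/scene6.png

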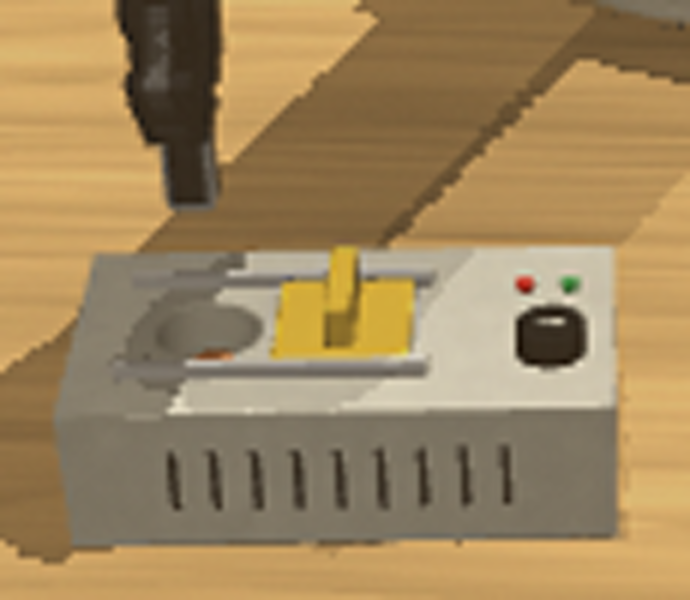

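The key is up and the guard still open. Next I'll cross over the rib to its +y side and lower.

Request:
play_rows:
  rows:
    - [[0, 2.5, -0.1], 0, 0]
    - [[0, 5, -0.1], 0, 0]
    - [[0, 7.5, -0.1], 0, 0]
    - [[0, 9, -0.1], 0, 0]
    - [[0, 9.6, -0.1], 0, 0]
    - [[0.5, 9.6, -0.1], 0, 0]
    - [[2, 9.6, -0.1], 0, 0]
    - [[3.5, 9.6, -0.1], 0, 0]
    - [[4.6, 9.6, -0.1], 0, 0]
    - [[5.1, 9.6, -0.1], 0, 0]
    - [[5.1, 9.6, -0.1], 0, 0]
    - [[5.1, 9.6, -0.1], 0, 0]

```text
time: 10.35
ee_pos: [0.5408, -0.1209, 0.0812]
tcp_rot: [174.1, 90.0, 177.9]
wrist_force: [-0.0, 0.1, 0.1]
opening: -0.0001
```

Run:
```python
from h import *
info()
im,d=bot.camera('scene'); c=im[170:270,205:320]; cv2.imwrite(f'pics/scene7.png',cv2.resize(c,None,fx=6,fy=6,interpolation=cv2.INTER_CUBIC))
```

```text
t 10.35 local [-1.4 34.9 81.2] F local [np.float64(-0.01), np.float64(0.09), np.float64(0.11)] op -5.5886448349391515e-05 q [-12.6   5.3  -6.2  78.6  -0.   73.6]
tool axes in local [[-0.0, 0.0, 1.0], [0.0, 1.0, -0.0], [-1.0, 0.0, -0.0]]
```

View pics/scene7.png

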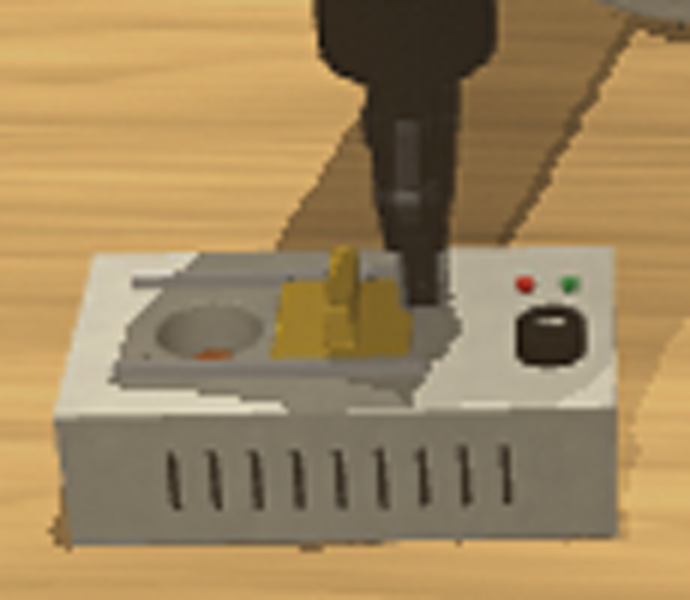

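The fingertip at (422,300) is on the rib's +y side. I'll push the guard shut.

Request:
play_rows:
  rows:
    - [[-0.3, -0.6, 0.1], 0, 0]
    - [[-0.3, -1.2, 0.1], 0, 0]
    - [[-0.3, -1.7, 0.1], 0, 0]
    - [[-0.3, -2.3, 0.1], 0, 0]
    - [[-0.3, -2.9, 0.1], 0, 0]
    - [[-0.3, -3.5, 0.1], 0, 0]
    - [[-0.3, -4.1, 0.1], 0, 0]
    - [[-0.3, -4.7, 0.1], 0, 0]
    - [[-0.3, -5.3, 0.1], 0, 0]
    - [[-0.3, -5.9, 0.1], 0, 0]
    - [[-0.3, -6.5, 0.1], 0, 0]
    - [[-0.3, -7, 0.1], 0, 0]

```text
time: 11.4
ee_pos: [0.5465, -0.1909, 0.0843]
tcp_rot: [-161.4, 90.0, -157.6]
wrist_force: [-0.5, 1.7, 0.9]
opening: -0.0002
```

Run:
```python
from h import *
info()
```

```text
t 11.4 local [ -0.3 -35.4  84.3] F local [np.float64(-0.4), np.float64(1.73), np.float64(0.88)] op -0.00017824904653501072 q [-19.3   8.6  -2.2  79.2  -0.   66.9]
tool axes in local [[-0.0, -0.0, 1.0], [-0.0, 1.0, 0.0], [-1.0, -0.0, -0.0]]
```

Request:
play_rows:
  rows:
    - [[0, -0.25, 0], 0, 0]
    - [[0, -0.45, 0], 0, 0]
    - [[0, -0.65, 0], 0, 0]
    - [[0, -0.8, 0], 0, 0]
    - [[0, -0.9, 0], 0, 0]
    - [[0, -1, 0], 0, 0]
    - [[0, -1, 0], 0, 0]
    - [[0, -1, 0], 0, 0]

```text
time: 12.07
ee_pos: [0.5471, -0.1998, 0.0842]
tcp_rot: [109.7, 90.0, 113.5]
wrist_force: [-0.1, 4.6, 1.2]
opening: -0.0
```

Run:
```python
from h import *
info()
```

```text
t 12.0667 local [ -0.3 -44.3  84.2] F local [np.float64(0.23), np.float64(4.57), np.float64(1.23)] op -5.281403282492285e-06 q [-20.1   9.1  -1.7  79.3   0.   66.1]
tool axes in local [[-0.0, -0.001, 1.0], [0.001, 1.0, 0.001], [-1.0, 0.001, -0.0]]
```

Request:
play_rows:
  rows:
    - [[0, -0.1, 0], 0, 0]
    - [[0, -0.2, 0], 0, 0]
    - [[0, -0.2, 0], 0, 0]
    - [[0, -0.2, 0], 0, 0]

```text
time: 12.4
ee_pos: [0.5471, -0.2001, 0.0842]
tcp_rot: [93.6, 89.8, 97.5]
wrist_force: [-2.4, 13.9, 3.0]
opening: 0.0003
```

Run:
```python
from h import *
info()
```

```text
t 12.4 local [ -0.3 -44.5  84.2] F local [np.float64(-1.5), np.float64(14.06), np.float64(2.98)] op 0.0003260437547967622 q [-20.2   9.2  -1.6  79.4   0.2  65.9]
tool axes in local [[-0.0, -0.002, 1.0], [0.004, 1.0, 0.002], [-1.0, 0.004, -0.0]]
```

The force rises to 14 N with no further travel, so the guard is at its shut stop. I'll back off in +y, rise, and draw clear.

Request:
play_rows:
  rows:
    - [[0, 0.5, 0], 0, 0]
    - [[0, 1.2, 0], 0, 0]
    - [[-0.5, 1.8, 0], 0, 0]
    - [[-2, 2, 0], 0, 0]
    - [[-5, 2, 0], 0, 0]
    - [[-8, 2, 0], 0, 0]
    - [[-11, 2, 0], 0, 0]
    - [[-13, 0, 0], 0, 0]
    - [[-13, -3.5, 0], 0, 0]
    - [[-13, -7, 0], 0, 0]
    - [[-13, -10, 0], 0, 0]
    - [[-13, -11, 0], 0, 0]

```text
time: 13.4
ee_pos: [0.5544, -0.3153, 0.2141]
tcp_rot: [-101.2, 89.9, -97.5]
wrist_force: [0.5, 0.7, -0.6]
opening: -0.0003
```

Request:
play_rows:
  rows:
    - [[0, 0, 0], 0, 0]
    - [[0, 0, 0], 0, 0]
    - [[0, 0, 0], 0, 0]
    - [[0, 0, 0], 0, 0]

```text
time: 13.73
ee_pos: [0.5549, -0.3106, 0.2147]
tcp_rot: [-18.2, 90.0, -14.3]
wrist_force: [-0.5, 0.1, -0.0]
opening: -0.0001
```

Run:
```python
from h import *
info()
im,d=bot.camera('scene'); cv2.imwrite('pics/scene8f.png',im); c=im[200:270,205:320]; cv2.imwrite(f'pics/scene8.png',cv2.resize(c,None,fx=6,fy=6,interpolation=cv2.INTER_CUBIC))
im,d=bot.camera('top'); cv2.imwrite('pics/top8f.png',im);c=im[222:292,320:430]; cv2.imwrite(f'pics/top8.png',cv2.resize(c,None,fx=7,fy=7,interpolation=cv2.INTER_CUBIC))
```

```text
t 13.7333 local [ 1.000e-01 -1.554e+02  2.147e+02] F local [np.float64(-0.52), np.float64(0.13), np.float64(-0.02)] op -0.00010776653512466482 q [-29.2  16.9  22.   95.1   0.   56.9]
tool axes in local [[0.0, -0.002, 1.0], [-0.0, 1.0, 0.002], [-1.0, -0.0, 0.0]]
```

View pics/scene8f.png

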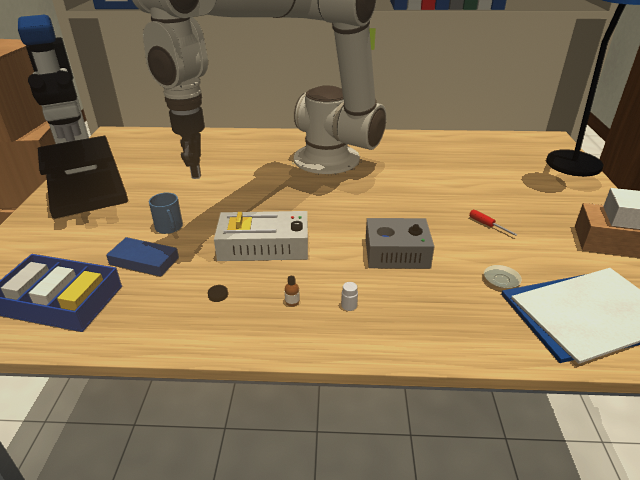

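View pics/top8.png

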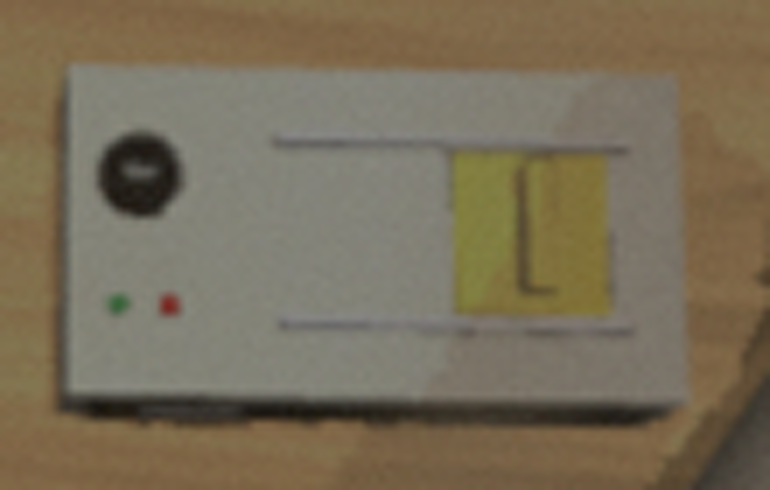

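The plate's edge went from x ≈ 301 px open to 455 px shut in the top crop, which is about 60 mm, the full travel. The bystanders look unmoved and the arm is clear, so I'll hand in.

Run:
```python
from h import *
print(bot.job_done()); info()
```

```text
the job is handed in; nothing more can be done
None
the job is handed in; nothing more can be done
```

I carried out every step with the shut fingertips, only pushing, and handed the job in at about 14 s of the 59 s allowed. The hand-in gives no verdict, so the result rests on my own checks.

- **Opening:** I pushed the guard's rib to the open stop, where the force rose to 11 N. The TCP was about 1 mm from where I expected it.
- **Reset key:** I pressed it to its stop, with the TCP at 43.9 mm height and 15 N. It stayed at the stop for at least 1.25 s, then I let it up.
- **Closing:** I pushed the guard back until it stopped, at 14 N with no further travel. In the pictures it moved about 60 mm between open and shut, which is the full travel.
- **Drawing clear:** The fingertips ended at 0.21 m height with about zero wrist force. By eye, the loose things looked unmoved in the last picture. The arm never went near the grey controller.

None of these checks failed. While holding the key I saw a side load of about 4 to 5 N, possibly friction or light contact in the well. I saw the key up in a picture taken after release; once shut, the guard hides it.

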